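Hang a test panel on the sloped drying rail

ROBOT

A 6-joint arm with a two-finger parallel gripper is mounted at the origin on a cart in front of the work surface, level with it; the furniture and walls round the work are solid. World frame = base frame: x ahead of the robot, y to its left, z up, the work surface at z = 0. Lengths are in mm, angles in rad, forces in N, time in s.
With the tool pointing down it reaches from about 275 to 750 mm from the base axis. Payload 10.2 kg.
Tool frame: the origin (TCP) lies at the very end of the fingers, on their centre line; the grasp point (between the pads) lies behind it (ctrl.grasp_offset is the z of the grasp point in the tool frame, in mm); z points along the fingers, y is the direction in which the jaws open and shut (so a half turn about z gives the same grasp; the last joint's range is limited). The gripper opens to 85 mm and grips with 20 to 120 N. Pads are 22 mm wide; open, the fingers measure 114 mm over their backs; the gripper's body (76 mm by 85 mm) begins 54 mm behind the grasp point. The pads swing forward as they close: fully open they stand 13 mm farther back than shut.
Start: joints at [0.998, 0.313, 1.498, -0, 1.331, -0.223], TCP at [179.936, 493.208, 231.294] pointing down, gripper open.
Joint ranges: [-2.94, 2.94], [-0.97, 2.17], [0.19, 2.56], [-1.23, 4.37], [0.02, 3.11], [-2.88, 2.88]. Speed limits (rad/s): [2.39, 2.39, 3.01, 3.14, 3.14, 3.14].

INTERFACE

Orientations are given as a unit quaternion [w, x, y, z].
In Python, from rig import ctrl, capture, job gives the robot as it stands. The module is installed in compiled form; this text tells all that it offers.
- The arm moves only by the tool move_arm, never from a script. Its argument "series" is a list of rows, each a list of 7 numbers: the turn, a rotation vector about the tool's x, y, z in rad, then the shift along the tool's x, y, z in cm, then the opening, from 0 (shut) to 1 (fully open). A call has 1 to 5 rows; each row is the pose to reach, as a shift and turn from the pose measured when the call began, along the tool's axes at that moment; what a row does not reach only later rows make up. A row lasts 1/12 s, in which the tool goes at most 41.7 mm and 7.16 degrees, less where a joint would pass 70% of its speed; a pose out of reach is approached as far as the arm can. A call with a gripper value outside its range is refused whole. The fingers move at their own pace and stop on an object; "grip_force" is the grip in N (left out, the last holds). Time passes only in rows, so rows that repeat a pose let the fingers close. It gives the time, the measured TCP pose, the force and the opening at its end, in the units of the state.
- ctrl.sense(): the state, without advancing time (a new reading comes with each control period).
- capture(name): name is "side" or "top"; returns a dict with "frame" (400x640x3 uint8, red, green, blue), "mtx" (3x3 intrinsics, pixels), "R" (3x3) and "t" (3): a world point X has camera coordinates R X + t. Camera axes: x right, y down, z forward; pixel columns grow to the right and rows downward; lengths in mm; the calibration is good to about 2 mm. A picture is of the moment at which its call begins. There is no depth.
- job.finish_job(): hands the job in, once; it reports no verdict.
The state is a dict: "time_s": time; "joints": joint angles; "dq": joint speeds; "tau": joint torques, N m; "eef_pos": TCP position; "ee_rot": TCP orientation; "force": force on the tool from outside, world axes, zero at the start; "wrist_torque": the same for the moment, N m; "grip_width": opening from 0.0 (shut) to 1.0 (fully open).
Only numpy, scipy, OpenCV 4.12 (cv2) and the standard library are available. Lean on these libraries where they do the work, as an engineer would, in place of code of your own. Each camera call takes 0.05 s, during which the arm holds its last target.

TASK

Slide the red-knobbed stop bolt of the sloped drying rail fully across the rail, so that nothing can run off its low end. Then hang the carrier with the blue panel by its two wheels on the rail near the high end, let go, and leave it to roll down by itself until it rests against the bolt. Leave the carrier with the yellow panel alone.

Things in the scene. Friction and masses are not known exactly. Their poses are not given: they have to be found in the camera images.
- rail: Fixed stand with a round steel rod, 12 mm thick, as gravity rail. Origin on the bench under the rod's middle; z up; y level, along the rod to its LOW end. Rod axis at x = 0, y = -190 to +190 mm, 173 mm high at y = 0, falling 0.10 rad towards +y; both ends open. Its -x side (facing the robot) and the space under the rod are open: carriers are hung on from there
- rail_post (a point): Top of the post at the high end of the rail (rail x = +50, y = -165 mm). It and the post at rail x = +50, y = +160 mm are 14 mm thick, at most 200 mm high, and hold the rod by a thin arm at rod height from the +x side. Their flat base, 12 mm high, covers rail x = 22 to 78 mm
- rail_load (a point): Point on the rod axis near its high end (rail y = -100 mm): a good place to hang a carrier, with its hook point here
- rail_stop (a point): Point on the rod axis (rail y = +103 mm) where a carrier's hook point lies when its bumper rests against the closed stop bolt
- stop_bolt (a joint): Stop bolt, a steel bar 10 mm thick that slides over the low end of the rod (rail y = +160 mm): 0 = drawn back, rail open; 0.040 m = fully across the rail, a hard stop. It moves along -x of the rail, towards the robot; about 1.5 N of friction, and it stays where it is left
- bolt_knob (a point): On the axis of the bolt's upright red knob, a round peg 18 mm thick, free from 28 mm below (top of the bolt's guide block, which stands close beside it on the -x side) to 18 mm above this point. It moves with the bolt, 40 mm along -x of the rail from open to closed
- blue_carrier_grip (a point): Middle of the blue grip tab on top of the carrier with the BLUE panel: tab 12 mm thick (carrier x), 44 mm long (carrier y), free from 21 mm below to 15 mm above this point. The carrier (193 mm high, about 0.3 kg) stands upright on its 56 x 110 mm tray, underside 178 mm below this point. Axes: y along the panel, z up, x from the neck plate to the hook's open side
- blue_carrier_hook (a point): Where the rod axis runs through the hanging blue carrier, 60 mm under its grip point, same axes. Two free-turning grooved wheels sit above it: flanges 28 mm across, reaching down to 2.5 mm above this point, 52 mm apart in y, x = -8 to +8 mm; they centre themselves on the rod within 5 mm. Bumpers are at y = +51 and -51 mm. Hanging, it is inclined as the rod and rolls at about 0.1 m/s
- blue_carrier_neck (a point): Middle of the blue carrier's upright neck plate, at carrier x = -20 mm. The hook is open to +x; to hang, carrier and rail axes agree (neck towards the robot). Bring it in from the rail's -x side, along +x, 6 to 24 mm (best 13) higher than seated, so that the rod passes under the wheels and over the panel's clamp bar, whose top is 34 mm below the hook point; then lower it
- yellow_carrier: A like carrier with YELLOW panel and grip tab, standing on the bench, to be left alone; origin at the middle of its underside, 193 mm high. The two carriers may change places between runs
There are look-alikes about, which are no part of the job. Leave any green look-alike of the part that bears blue_carrier_grip alone.

How it is judged (in metres and radians):
On the way, in this order (a step that is already met when the one before it is completed fails the run):
1. the stop bolt is across the rail (within 5 mm of its end) before the carrier is on the rail (value of joint stop_bolt above 0.035 m and contact force between blue_carrier and rail below 0.05 N), for 0.1 s.
2. the blue carrier hangs on the upper part of the rail (hook point at least 40 mm uphill of the rail's middle), let go by the gripper (y of blue_carrier_hook in the frame of rail below -0.04 m and x of blue_carrier_hook in the frame of rail between -0.006 and 0.006 m and z of blue_carrier_hook in the frame of rail between 0.173 and 0.197 m and contact force between blue_carrier and rail above 0.5 N and contact force between the fingers and blue_carrier below 0.05 N), for 0.05 s.
At the end, for the whole second after the job is handed in: The stop bolt is across the rail (within 5 mm of its end), the blue carrier hangs on the rail at rest against it (hook point within 10 mm of the stop point, hanging plumb within 0.25 rad), and the yellow carrier stands within 20 mm of where it was (distance between blue_carrier_hook and rail_stop below 0.01 m and angle between the z axis of blue_carrier_hook and the z axis of rail, either way round below 0.25 rad and contact force between blue_carrier and rail above 0.5 N and linear speed of blue_carrier below 0.03 m/s and value of joint stop_bolt above 0.035 m and distance of yellow_carrier from where it was at the start of the episode below 0.02 m); the robot touches nothing.
It fails at once if the blue carrier is pushed or carried along the lower part of the rail instead of rolling by itself (y of blue_carrier_hook in the frame of rail above 0 m and contact force between blue_carrier and rail above 0.3 N and contact force between the fingers and blue_carrier above 0.3 N).
It fails at once if the yellow carrier is moved by more than 20 mm (distance of yellow_carrier from where it was at the start of the episode above 0.02 m).
It also fails if it takes over 48 s, if anything falls off the work surface, if the arm or the gripper's body presses on something with over 40 N, if the wrist force passes 120 N, or if a joint passes its speed limit or range.

## Working session

There is one attempt and no reset: what is moved stays moved. The work goes in short steps, Python scripts to look and compute and a tool call to move; the robot and the scene stay as the last step left them, time stands still between calls to the robot, and variables do not carry over. Pictures are saved under pics/ and viewed, and the job is handed in when it is done.

Besides the shell and the picture viewer there is one more tool, called by a JSON object that holds its "fn" and its "kwargs". move_arm: Moves the arm, as the interface text tells. Its arguments: {"type":"object","properties":{"series":{"type":"array","items":{"type":"array","items":{"type":"number"}}},"grip_force":{"type":"number"}},"required":["series"]}

```bash
mkdir -p pics
python3 - <<'E'
from rig import ctrl,capture,job
import cv2,numpy as np
for n in("side","top"):
    c=capture(n); cv2.imwrite(f"pics/{n}0.png",c["frame"][:,:,::-1]); np.savez(f"{n}0.npz",**c)
    print(n,c["mtx"].tolist(),np.round(c["R"],4).tolist(),c["t"], -c["R"].T@c["t"])
s=ctrl.sense();print(s,ctrl.grasp_offset)
E
```

```text
side [[512.5537517037133, 0.0, 322.1010415698219], [0.0, 512.5537517037133, 201.46320615612947], [0.0, 0.0, 1.0]] [[0.932, -0.3624, -0.0081], [-0.1381, -0.3343, -0.9323], [0.3352, 0.87, -0.3616]] [-528.5949922   173.42553415 1071.18409144] [  157.58118742 -1065.53521552   544.72682447]
top [[406.0234074699364, 0.0, 325.5193428844322], [0.0, 406.0234074699364, 198.14439569222222], [0.0, 0.0, 1.0]] [[-0.0033, -0.9997, -0.0262], [-0.9977, 0.0051, -0.068], [0.0681, 0.0259, -0.9973]] [ -69.44421315  557.89092294 1029.91137677] [ 486.18359258  -98.97905172 1063.30187917]
{'time_s': 0.1, 'joints': array([ 9.97642731e-01,  3.13413922e-01,  1.49832110e+00, -7.45008417e-06,
        1.33101475e+00, -2.23358088e-01]), 'dq': array([ 8.23787883e-04, -2.04968126e-03, -1.81936788e-03,  2.41427101e-04,
        1.36088721e-04, -1.11744089e-05]), 'tau': array([ 3.09485360e-03, -4.12901688e+01, -2.60141426e+01, -1.03117095e-04,
        3.06428934e-03,  7.76522825e-06]), 'eef_pos': array([179.79169084, 493.02219579, 230.79719925]), 'ee_rot': array([-2.21035371e-04,  1.74006550e-01,  9.84744325e-01, -5.34679745e-04]), 'force': array([-0.06807552,  0.46906441, -0.72649417]), 'wrist_torque': array([-0.00699987, -0.02445952,  0.06632652]), 'grip_width': 1.0010960940074147} -18.700000000000003
```

View pics/side0.png

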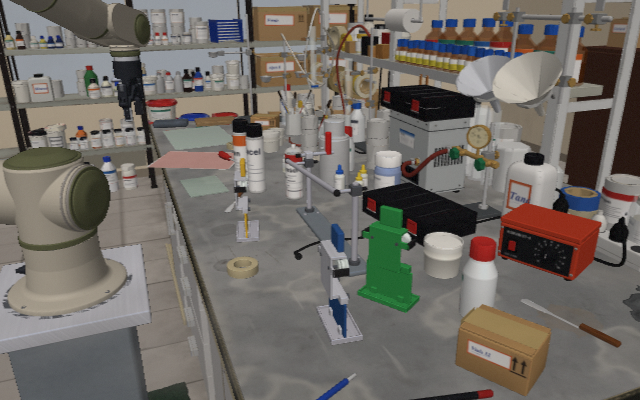

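View pics/top0.png

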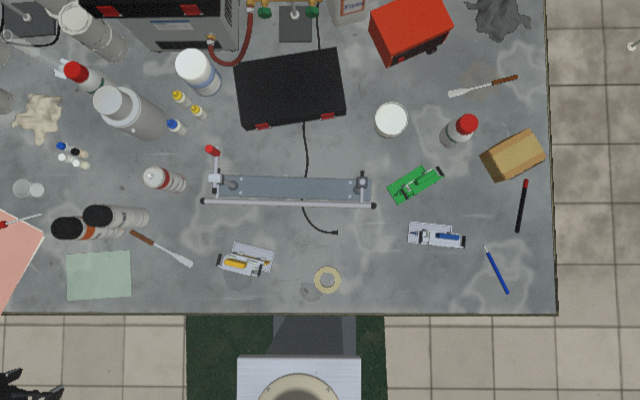

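The side view shows the blue carrier near (338,285), the yellow one near (242,215), the rail at about (300–360,160–190) and the green look-alike near (390,260). In the top view the red knob is at (212,150), the rod runs from (203,202) to (373,206), the blue carrier is at (437,236) and the yellow one at (246,260). I'll enlarge these areas.

Run:
```python
import cv2
t=cv2.imread("pics/top0.png");s=cv2.imread("pics/side0.png")
cv2.imwrite("pics/z1.png",cv2.resize(t[130:280,190:390],None,fx=4,fy=4,interpolation=cv2.INTER_CUBIC))
cv2.imwrite("pics/z2.png",cv2.resize(t[150:270,380:500],None,fx=5,fy=5,interpolation=cv2.INTER_CUBIC))
cv2.imwrite("pics/z3.png",cv2.resize(s[130:350,220:430],None,fx=2.7,fy=2.7,interpolation=cv2.INTER_CUBIC))
```

```text
(no output)
```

View pics/z1.png

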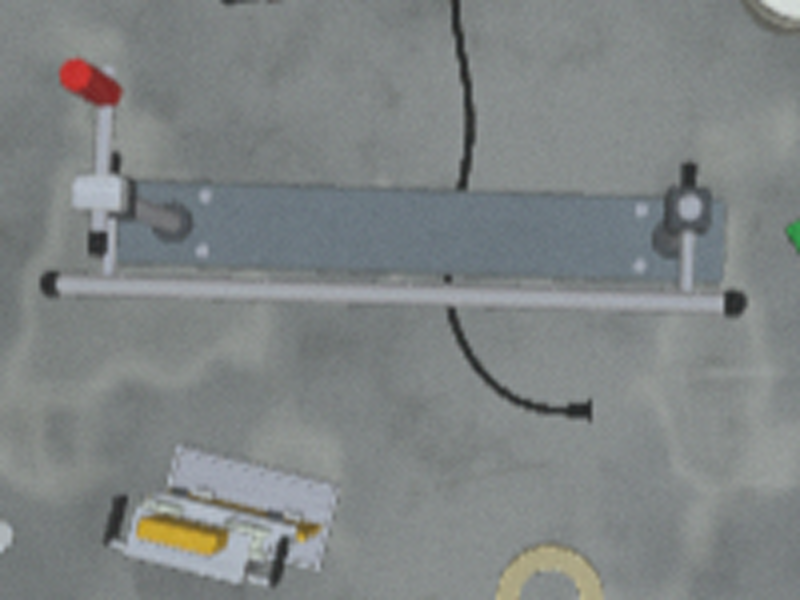

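View pics/z2.png

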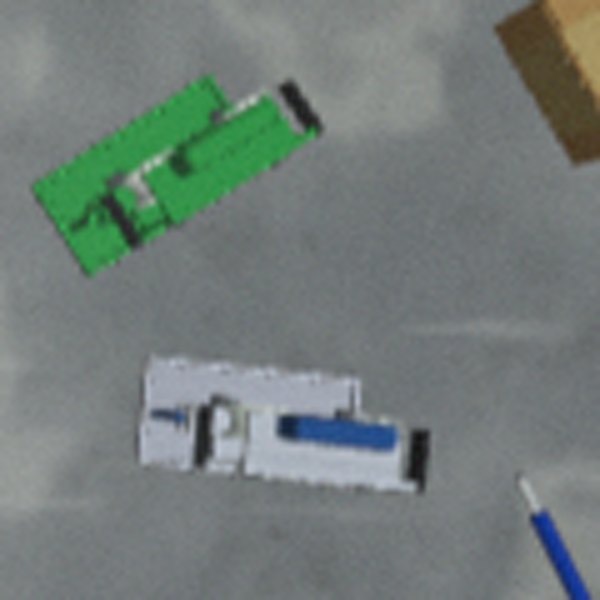

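View pics/z3.png

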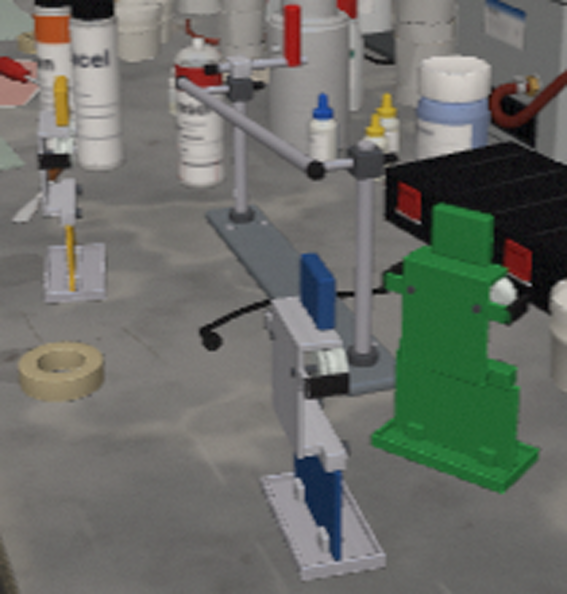

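```bash
cat > h.py <<'E'
import numpy as np,cv2
def ld(n): return dict(np.load(n+".npz"))
def ray(c,u,v):
    d=c["R"].T@np.linalg.inv(c["mtx"])@np.array([u,v,1.]); return -c["R"].T@c["t"],d
def onz(c,u,v,z):
    o,d=ray(c,u,v); return o+d*(z-o[2])/d[2]
def tri(*obs):
    A=np.zeros((3,3));b=np.zeros(3)
    for c,u,v in obs:
        o,d=ray(c,u,v);d/=np.linalg.norm(d);P=np.eye(3)-np.outer(d,d);A+=P;b+=P@o
    X=np.linalg.solve(A,b); r=[np.linalg.norm(np.cross(X-ray(c,u,v)[0],ray(c,u,v)[1]/np.linalg.norm(ray(c,u,v)[1]))) for c,u,v in obs]
    return X,max(r)
def proj(c,X):
    p=c["mtx"]@(c["R"]@np.asarray(X,float)+c["t"]); return p[:2]/p[2]
E
python3 - <<'E'
from h import *
np.set_printoptions(precision=1,suppress=True)
T=ld("top0");S=ld("side0")
zt=lambda x,y:(190+x/4-.5+.125,130+y/4-.4)
zb=lambda x,y:(380+x/5-.4,150+y/5-.4)
zs=lambda x,y:(220+x/2.7-.3,130+y/2.7-.3)
lo=onz(T,*zt(48,284),154);hi=onz(T,*zt(735,303),192)
print("ends",lo,hi,np.linalg.norm((lo-hi)[:2]))
print("tri lo",tri((T,*zt(48,284)),(S,*zs(183,84))),"hi",tri((T,*zt(735,303)),(S,*zs(315,170))))
print("knob top",tri((T,*zt(77,74)),(S,*zs(292,8))),"bot",tri((T,*zt(112,95)),(S,*zs(292,62))))
for nm,pts in (("base",[(122,180),(724,200),(724,283)]),):
    for p in pts: print(nm,onz(T,*zt(*p),12))
for p in [(150,354),(358,378),(140,464)]: print("tray",onz(T,*zb(*p),4))
hsv=lambda c:cv2.cvtColor(c["frame"],cv2.COLOR_RGB2HSV)
for n,c,box in(("top",T,(200,260,420,475)),("side",S,(215,350,300,370))):
    h=hsv(c);m=cv2.inRange(h,(100,120,40),(125,255,255));mm=np.zeros_like(m);a,b,d,e=box;mm[a:b,d:e]=m[a:b,d:e]
    k,l,st,ce=cv2.connectedComponentsWithStats(mm)
    for i in range(1,k):
        if st[i,4]>15:
            pts=np.argwhere(l==i)[:,::-1].astype(np.float32); print(n,st[i],ce[i],cv2.minAreaRect(pts), cv2.boxPoints(cv2.minAreaRect(pts)).tolist())
E
```

```text
ends [544.2 205.1 154. ] [ 529.7 -178.8  192. ] 384.22133443425145
tri lo (array([546.5, 206.3, 148.5]), np.float64(2.0401751588880046)) hi (array([ 529.8, -179. ,  190.6]), np.float64(0.01863380612026741))
knob top (array([650.6, 168.1, 224.4]), np.float64(0.2042927797972397)) bot (array([649.1, 165.2, 170.6]), np.float64(0.27684682459042675))
base [621.4 204.8  12. ]
base [ 605.7 -189.    12. ]
base [ 551.7 -188.4   12. ]
tray [ 499.6 -289.3    4. ]
tray [ 486.8 -396.     4. ]
tray [ 442.9 -283.1    4. ]
top [436 234  23   6  93] [447.9 236. ] ((447.0121765136719, 235.89024353027344), (22.307172775268555, 4.417261123657227), 6.340190887451172) [[435.68292236328125, 236.85366821289062], [436.17071533203125, 232.46340942382812], [458.3414306640625, 234.92681884765625], [457.8536376953125, 239.31707763671875]]
side [332 224  12  28 270] [337.5 237.5] ((337.5, 237.5), (27.0, 11.0), 90.0) [[332.0, 224.0], [343.0, 224.0], [343.0, 251.0], [332.0, 251.0]]
side [329 299  17  38 338] [339.  313.7] ((341.3500061035156, 316.550048828125), (39.212242126464844, 14.86270523071289), 71.56504821777344) [[328.1000061035156, 300.300048828125], [342.1999816894531, 295.60003662109375], [354.6000061035156, 332.800048828125], [340.5000305175781, 337.50006103515625]]
```

Run:
```python
from h import *
np.set_printoptions(precision=1,suppress=True)
T=ld("top0");S=ld("side0")
print("tabtop",onz(T,448.3,236.3,193),onz(T,437.9,235.2,193),onz(T,458.9,237.4,193))
s=cv2.imread("pics/side0.png");t=cv2.imread("pics/top0.png")
a=cv2.resize(s[215:265,310:370],None,fx=10,fy=10,interpolation=cv2.INTER_NEAREST)
b=cv2.resize(t[220:250,415:475],None,fx=10,fy=10,interpolation=cv2.INTER_NEAREST)
k=cv2.resize(t[140:170,200:230],None,fx=10,fy=10,interpolation=cv2.INTER_NEAREST)
cv2.imwrite("pics/z4.png",a);cv2.imwrite("pics/z5.png",b)
```

```text
tabtop [ 463.3 -336.3  193. ] [ 465.7 -314.5  193. ] [ 460.9 -358.5  193. ]
```

View pics/z4.png

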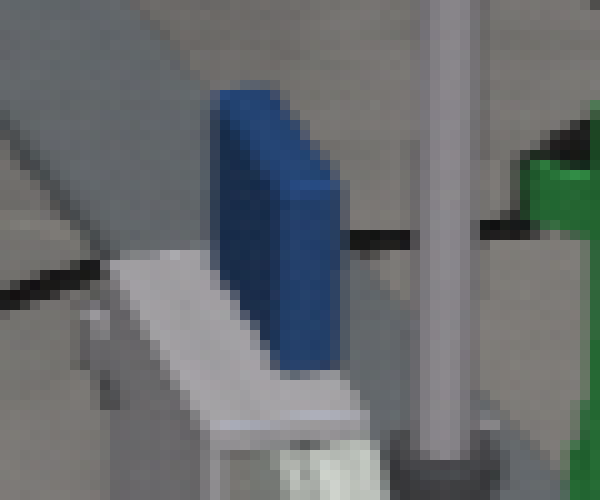

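View pics/z5.png

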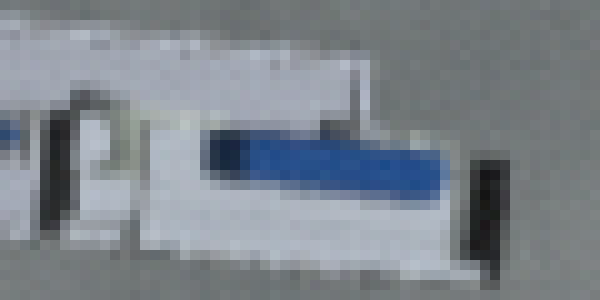

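The tab's top face spans about (439,235.5)–(458.5,237) in the top view and centres at about (337.4,228.2) in the side view. The neck is on the robot side, so the carrier needs almost no turn.

Run:
```python
from h import *
np.set_printoptions(precision=2,suppress=True)
T=ld("top0");S=ld("side0")
print("c",tri((T,448.8,236.2),(S,337.4,228.2)))
print("far",tri((T,439,235.4),(S,334,223.8)),"near",tri((T,458.6,237),(S,340.8,232.6)))
# tray edge line fit (far edge) in top view: bright vs bench
g=cv2.cvtColor(T["frame"],cv2.COLOR_RGB2GRAY).astype(float)
P=[]
for u in range(412,449):
    col=g[214:236,u]; d=np.diff(col); i=d[:14].argmax(); P.append((u,214+i+.5,d[i]))
P=np.array(P); P=P[P[:,2]>25]
vx,vy,x0,y0=cv2.fitLine(P[:,:2].astype(np.float32),cv2.DIST_HUBER,0,.01,.01).ravel()
f=lambda u:onz(T,u,y0+(u-x0)*vy/vx,5)
a,b=f(412),f(448); print(len(P),a,b,"yaw",np.arctan2(-(a-b)[0],(a-b)[1]))
```

```text
c (array([ 464.1 , -338.4 ,  190.23]), np.float64(0.7394433559208936))
far (array([ 466.08, -317.98,  189.68]), np.float64(0.9967491262786279)) near (array([ 462.05, -358.63,  191.08]), np.float64(0.38064644517500673))
23 [ 497.84 -295.23    5.  ] [ 486.36 -387.47    5.  ] yaw -0.12372836807322134
```

{"fn": "move_arm", "kwargs": {"series": [[0, 0, -0.12, 0, 0, -3, 0], [0, 0, -0.24, 0, 0, -6, 0], [0, 0, -0.31, 0, 0, -7, 0]], "grip_force": 60}}

```text
time_s: 0.35
eef_pos: [180.2, 493.7, 304.5]
ee_rot: [0.001, 0.017, 1.0, 0.002]
force: [0.1, 0.5, 1.1]
grip_width: 0.606
```

Run:
```python
from h import *
np.set_printoptions(precision=1,suppress=True)
T=ld("top0");S=ld("side0")
for a,b in (((63,228),(239,121)),((96,216),(254,126)),((153,177),(291,146)),((198,62),(388,155)),((108,97),(333,115))): print(tri((T,*a),(S,*b)))
```

```text
(array([483.2, 486.1, 206.4]), np.float64(0.3140911060260013))
(array([510.7, 416.5, 203. ]), np.float64(1.7679421840440361))
(array([596.6, 317. , 156.9]), np.float64(1.7155770224731681))
(array([874. , 232.1, 122.5]), np.float64(5.325262788552378))
(array([760.7, 390.5, 220.7]), np.float64(3.3199735898167684))
```

{"fn": "move_arm", "kwargs": {"series": [[0, 0, 0, -3.4, -2.1, -1, 0], [0, 0, 0, -6.8, -4.1, -1.5, 0], [0, 0, 0, -10.2, -6.2, -1.5, 0]]}}

```text
time_s: 0.6
eef_pos: [281.0, 427.7, 320.6]
ee_rot: [0.002, 0.016, 1.0, 0.002]
force: [0.9, 0.4, 0.1]
grip_width: 0.141
```

{"fn": "move_arm", "kwargs": {"series": [[0, 0, 0, -3.4, -2.1, 0, 0], [0, 0, 0, -6.8, -4.1, 0, 0], [0, 0, 0, -10.2, -6.2, 0, 0], [0, 0, 0, -13.6, -8.3, 0, 0], [0, 0, 0, -17, -10.4, 0, 0]]}}

```text
time_s: 1.02
eef_pos: [448.9, 316.9, 320.5]
ee_rot: [0.001, 0.016, 1.0, 0.002]
force: [-0.0, 1.0, -0.8]
grip_width: 0.002
```

{"fn": "move_arm", "kwargs": {"series": [[0, 0, 0, -3.4, -2.1, 0, 0], [0, 0, 0, -6.8, -4.1, 0, 0], [0, 0, 0, -10.2, -6.2, 0, 0], [0, 0, 0, -13.6, -8.3, 0, 0], [0, 0, 0, -17, -10.4, 0, 0]]}}

```text
time_s: 1.43
eef_pos: [616.8, 206.0, 320.1]
ee_rot: [0.001, 0.016, 1.0, 0.002]
force: [0.1, 0.3, -0.3]
grip_width: 0.005
```

{"fn": "move_arm", "kwargs": {"series": [[0, 0, 0, -3.7, -1.9, 0, 0], [0, 0, 0, -7.4, -3.9, 0, 0], [0, 0, 0, -7.4, -3.9, 2, 0], [0, 0, 0, -7.4, -3.9, 5, 0], [0, 0, 0, -7.4, -3.9, 6, 0]]}}

```text
time_s: 1.85
eef_pos: [689.2, 164.3, 254.3]
ee_rot: [-0.003, 0.017, 1.0, 0.002]
force: [-0.3, 0.1, -1.3]
grip_width: -0.0
```

{"fn": "move_arm", "kwargs": {"series": [[0, 0, 0, 0, 0, 3, 0], [0, 0, 0, 0, 0, 6, 0], [0, 0, 0, 0, 0, 6.4, 0], [0, 0, 0, 0, 0, 6.4, 0]]}}

```text
time_s: 2.18
eef_pos: [688.0, 164.7, 189.5]
ee_rot: [-0.005, 0.016, 1.0, 0.002]
force: [0.3, -1.3, 0.4]
grip_width: 0.002
```

Run:
```python
from rig import ctrl,capture
import cv2,numpy as np
for n in("side","top"):
    c=capture(n); np.savez(f"{n}1.npz",**c); f=c["frame"][:,:,::-1]
    f=f[80:230,240:400] if n=="side" else f[90:230,170:390]
    cv2.imwrite(f"pics/{n}1.png",cv2.resize(f,None,fx=3.5,fy=3.5,interpolation=cv2.INTER_CUBIC))
print(ctrl.sense()["eef_pos"])
```

```text
[689.39330048 164.79463476 193.04943958]
```

View pics/side1.png

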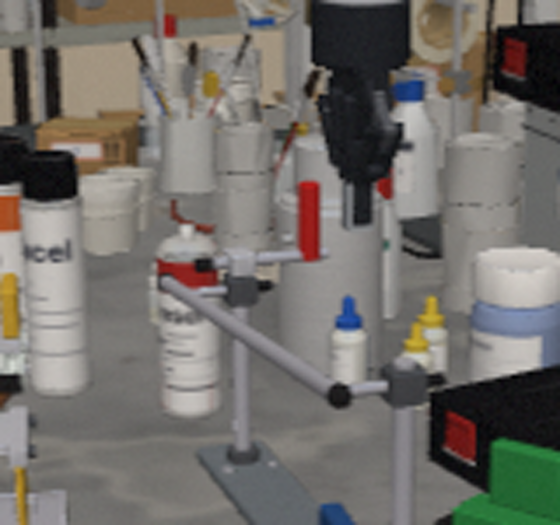

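View pics/top1.png

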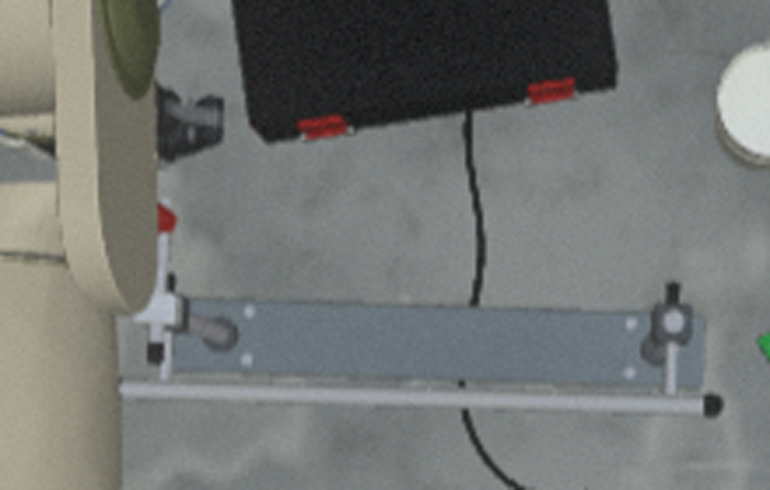

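The fingertips sit just beyond the knob on its +x side and level with it (side zoom: knob (308,220), tips (357,215)). Now I'll push along tool +x.

{"fn": "move_arm", "kwargs": {"series": [[0, 0, 0, 1, 0, 0, 0], [0, 0, 0, 2, 0, 0, 0], [0, 0, 0, 3, 0, 0, 0], [0, 0, 0, 4, 0, 0, 0], [0, 0, 0, 5, 0, 0, 0]]}}

```text
time_s: 2.7
eef_pos: [640.0, 166.7, 196.2]
ee_rot: [0.002, 0.016, 1.0, 0.002]
force: [1.9, 0.5, -0.8]
grip_width: -0.0
```

{"fn": "move_arm", "kwargs": {"series": [[0, 0, 0, 0.4, 0, 0, 0], [0, 0, 0, 0.6, 0, 0, 0], [0, 0, 0, 0.8, 0, 0, 0]]}}

```text
time_s: 2.95
eef_pos: [634.9, 167.1, 199.6]
ee_rot: [0.007, 0.016, 1.0, 0.003]
force: [19.9, 2.2, 1.8]
grip_width: 0.002
```

{"fn": "move_arm", "kwargs": {"series": [[0, 0, 0, 0.3, 0, 0.2, 0], [0, 0, 0, 0.4, 0, 0.2, 0], [0, 0, 0, 0.4, 0, 0.2, 0]]}}

```text
time_s: 3.2
eef_pos: [635.1, 167.1, 199.9]
ee_rot: [0.014, 0.017, 1.0, 0.004]
force: [20.7, 1.6, -3.3]
grip_width: -0.003
```

{"fn": "move_arm", "kwargs": {"series": [[0, 0, 0, -1.5, 0, 0, 0], [0, 0, 0, -3, 0, 0, 0], [0, 0, 0, -3, 0, -4, 0.2], [0, 0, 0, -3, 0, -8, 0.5], [0, 0, 0, -3, -2, -12, 0.6]]}}

```text
time_s: 3.62
eef_pos: [661.0, 148.8, 320.7]
ee_rot: [0.014, 0.015, 1.0, 0.004]
force: [-0.4, -0.3, 0.8]
grip_width: 0.418
```

{"fn": "move_arm", "kwargs": {"series": [[0, 0, 0, 3, -3, 0, 0.6], [0, 0, 0, 4, -7, 0, 0.6], [0, 0, 0, 5, -11, 0, 0.6], [0, 0, 0, 7, -15, 0, 0.6], [0, 0, 0, 9, -18.5, 0, 0.6]]}}

```text
time_s: 4.03
eef_pos: [565.7, -33.6, 317.6]
ee_rot: [0.015, 0.015, 1.0, 0.004]
force: [0.7, -0.0, -0.1]
grip_width: 0.6
```

Run:
```python
from rig import ctrl,capture
import cv2,numpy as np
for n in("side","top"):
    c=capture(n); np.savez(f"{n}2.npz",**c); f=c["frame"][:,:,::-1]
    f=f[80:230,240:400] if n=="side" else f[90:230,170:390]
    cv2.imwrite(f"pics/{n}2.png",cv2.resize(f,None,fx=3.5,fy=3.5,interpolation=cv2.INTER_CUBIC))
print(ctrl.sense()["eef_pos"])
```

```text
[564.75355973 -36.15615572 318.18813105]
```

View pics/side2.png

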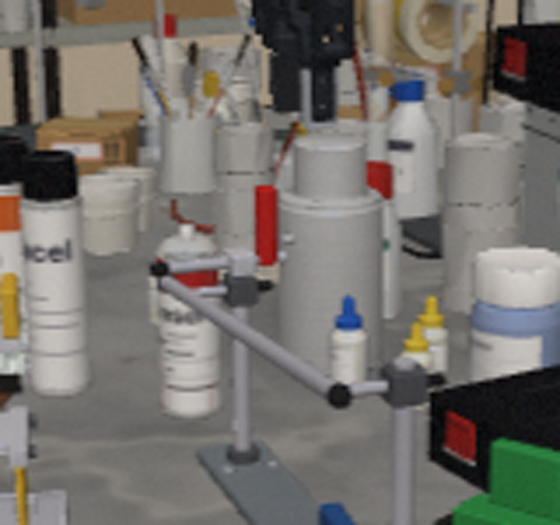

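View pics/top2.png

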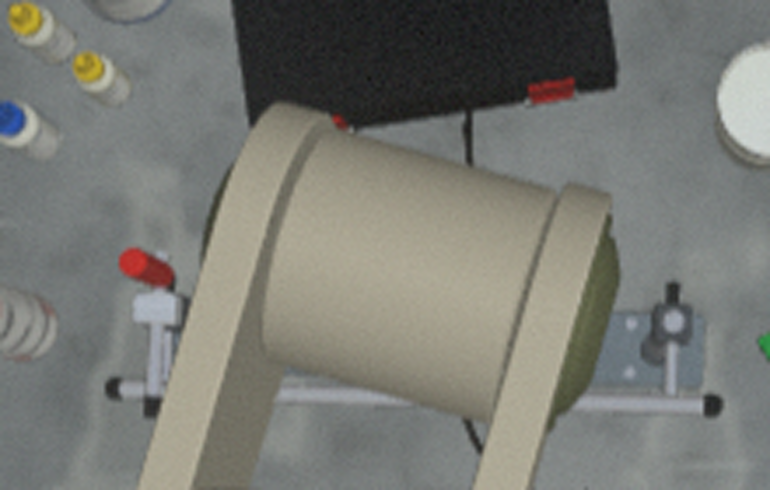

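Run:
```python
from h import *
np.set_printoptions(precision=1,suppress=True)
def red(c,box):
    h=cv2.cvtColor(c["frame"],cv2.COLOR_RGB2HSV);m=cv2.inRange(h,(0,150,90),(8,255,255))|cv2.inRange(h,(172,150,90),(180,255,255))
    a,b,d,e=box;p=np.argwhere(m[a:b,d:e])+[a,d]; return p[:,1].mean(),p[:,0].mean(),len(p)
for i,tb,sb in((0,(140,160,200,225),(128,160,322,335)),(2,(155,178,200,222),(128,160,310,322))):
    t=red(ld(f"top{i}"),tb);s=red(ld(f"side{i}"),sb);print(t,s,tri((ld("top0"),*t[:2]),(ld("side0"),*s[:2])))
```

```text
(np.float64(211.659793814433), np.float64(150.10309278350516), 97) (np.float64(328.037037037037), np.float64(142.3148148148148), 108) (array([651.6, 170.4, 197.5]), np.float64(0.47044835737275464))
(np.float64(210.83695652173913), np.float64(165.9673913043478), 92) (np.float64(315.5419847328244), np.float64(143.61068702290078), 131) (array([616.8, 171.8, 197.2]), np.float64(0.27739561422470266))
```

Run:
```python
from h import *
T=ld("top0");S=ld("side0")
for d in(0,35,40):
    X=np.array([651,169,224])+d*np.array([-.9993,.0378,0]);print(d,proj(T,X).round(1),proj(S,X).round(1))
out=[]
for i in(0,2):
    a=ld(f"top{i}")["frame"][138:182,195:230,::-1];b=ld(f"side{i}")["frame"][125:165,300:340,::-1]
    out.append(np.hstack([cv2.resize(a,(350,440),interpolation=0),cv2.resize(b,(440,440),interpolation=0)]))
cv2.imwrite("pics/k0.png",out[0]);cv2.imwrite("pics/k2.png",out[1])
```

```text
0 [208.5 147.8] [327.8 132.7]
35 [207.6 164.3] [315.2 133.8]
40 [207.5 166.7] [313.4 134. ]
```

View pics/k0.png

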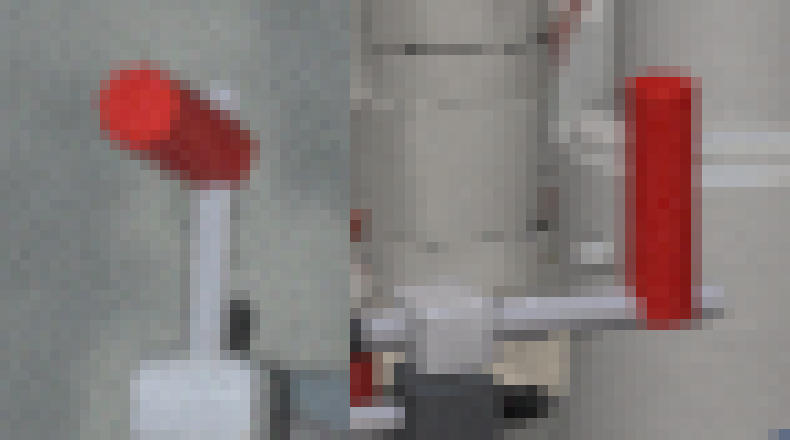

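View pics/k2.png

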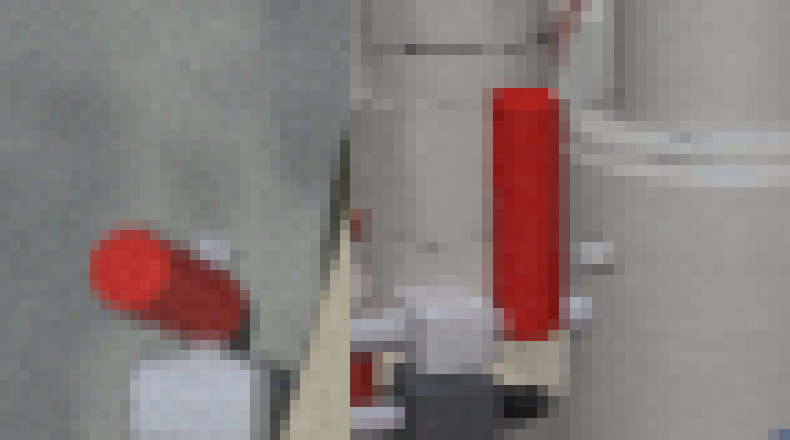

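The knob moved only about 35 mm in both views: the top circle went from row 148.3 to 165.0 and the side column from 327.3 to 314.8. The push met a firm 20 N. Whether the bolt started partly out or stopped short isn't clear, so I'll push it again a little lower and with the tool tilt corrected.

{"fn": "move_arm", "kwargs": {"series": [[0, 0.03, 0, -2, 4, 0, 0], [0, 0.03, 0, -4, 8, 0, 0], [0, 0.03, 0, -6, 12, 0, 0], [0, 0.03, 0, -8, 16, 0, 0], [0, 0.03, 0, -9.6, 19, 0, 0]]}}

```text
time_s: 4.55
eef_pos: [667.3, 151.6, 323.8]
ee_rot: [0.001, 0.018, 1.0, 0.004]
force: [1.0, -0.9, 1.6]
grip_width: 0.004
```

{"fn": "move_arm", "kwargs": {"series": [[0, 0, 0, -0.5, 1.5, 0, 0], [0, 0, 0, -0.7, 1.5, 4, 0], [0, 0, 0, -0.7, 1.5, 8, 0], [0, 0, 0, -0.7, 1.5, 11.5, 0], [0, 0, 0, -0.7, 1.5, 12.8, 0]]}}

```text
time_s: 4.97
eef_pos: [673.8, 168.1, 190.7]
ee_rot: [-0.003, 0.017, 1.0, 0.004]
force: [1.1, -0.1, -1.1]
grip_width: -0.0
```

{"fn": "move_arm", "kwargs": {"series": [[0, 0, 0, 0, 0, 0, 0], [0, 0, 0, 0, 0, 0, 0]]}}

```text
time_s: 5.13
eef_pos: [673.8, 168.8, 190.6]
ee_rot: [-0.003, 0.017, 1.0, 0.004]
force: [0.5, 0.2, -1.0]
grip_width: -0.001
```

{"fn": "move_arm", "kwargs": {"series": [[0, 0, 0, 1, 0, 0, 0], [0, 0, 0, 2, 0, 0, 0], [0, 0, 0, 3, 0, 0, 0], [0, 0, 0, 3.6, 0, 0, 0], [0, 0, 0, 4, 0, 0, 0]]}}

```text
time_s: 5.55
eef_pos: [634.7, 170.4, 193.2]
ee_rot: [-0.0, 0.017, 1.0, 0.004]
force: [24.5, -0.7, 3.7]
grip_width: 0.002
```

{"fn": "move_arm", "kwargs": {"series": [[0, 0, 0, 0.4, 0, 0, 0], [0, 0, 0, 0.7, 0, 0, 0], [0, 0, 0, 0.7, 0, 0, 0]]}}

```text
time_s: 5.8
eef_pos: [634.8, 170.4, 194.1]
ee_rot: [0.01, 0.018, 1.0, 0.005]
force: [43.6, 4.7, -17.4]
grip_width: 0.004
```

Run:
```python
from rig import ctrl,capture
import cv2,numpy as np
c=capture("side");np.savez("side3.npz",**c);f=c["frame"][115:175,280:360,::-1]
cv2.imwrite("pics/side3.png",cv2.resize(f,None,fx=8,fy=8,interpolation=cv2.INTER_NEAREST))
s=ctrl.sense();print(s["eef_pos"],s["force"])
```

```text
[634.80911184 170.38766847 194.1301093 ] [ 43.59711365   4.39126064 -16.98527922]
```

View pics/side3.png

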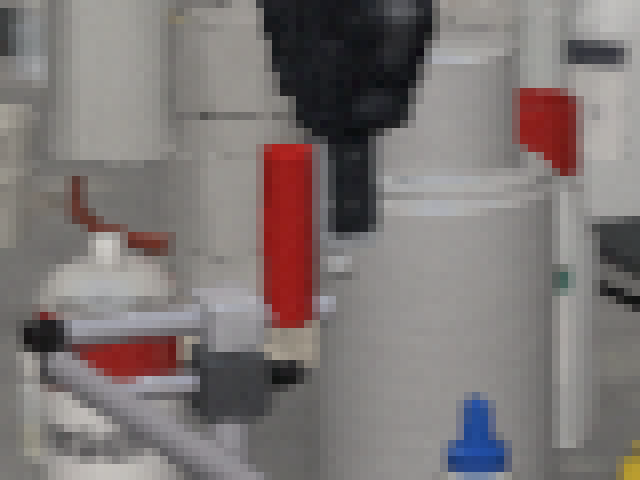

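At 44 N the knob again stopped at TCP x = 634.8 mm, exactly as before. This is the hard stop, so the bolt started about 5 mm out. In the picture the bolt's black end cap, at (45,335), stands beyond the rod. I'll back off and head for the blue carrier.

{"fn": "move_arm", "kwargs": {"series": [[0, 0, 0, -1, 0, 0, 0], [0, 0, 0, -2.5, 0, 0, 0], [0, 0.02, 0, -2.5, 0, -4, 0.3], [0, 0.02, 0, -2.5, 0, -8, 0.6], [0, 0.02, 0, -2.5, 0, -12, 0.6]]}}

```text
time_s: 6.27
eef_pos: [657.4, 168.2, 317.0]
ee_rot: [0.0, 0.018, 1.0, 0.005]
force: [-0.7, 0.3, 0.9]
grip_width: 0.418
```

{"fn": "move_arm", "kwargs": {"series": [[0, 0, 0.12, 1.5, -3.5, -1, 0.6], [0, 0, 0.24, 3, -7, -1, 0.6], [0, 0, 0.36, 4.5, -10.5, -1, 0.6], [0, 0, 0.48, 6, -14, -1, 0.6], [0, 0, 0.6, 7.5, -17.5, -1, 0.6]]}}

```text
time_s: 6.68
eef_pos: [575.4, -5.4, 326.4]
ee_rot: [-0.0, 0.315, 0.949, 0.005]
force: [0.7, -0.5, -0.0]
grip_width: 0.598
```

```bash
cat >> h.py <<'E'
from scipy.spatial.transform import Rotation as Ro
def go(p,ang=None,tilt=0.,axis=None):
    """print tool-frame shift cm & rotvec to world TCP p with tool z down, tool y at world angle ang, then tilt about tool y"""
    from rig import ctrl
    s=ctrl.sense();q=s["ee_rot"];R=Ro.from_quat([q[1],q[2],q[3],q[0]])
    sh=R.inv().apply(np.asarray(p)-s["eef_pos"])/10
    y=np.array([np.cos(ang),np.sin(ang),0]);z=np.array([0,0,-1.]);x=np.cross(y,z)
    G=Ro.from_matrix(np.stack([x,y,z],1))*Ro.from_rotvec([0,tilt,0])
    rv=(R.inv()*G).as_rotvec()
    print("t",round(s["time_s"],2),"pos",s["eef_pos"].round(1),"F",s["force"].round(1),"w",round(s["grip_width"],3),"shift",sh.round(2),"turn",rv.round(3),"rows",max(np.linalg.norm(sh)/4.1,np.linalg.norm(rv)/.124).round(1))
E
python3 -c "
from h import *
go([464,-337.5,300],-.11)"
```

```text
t 6.68 pos [575.4  -5.4 326.4] F [ 0.7 -0.5 -0. ] w 0.598 shift [-10.95 -33.3    2.28] turn [ 0.007 -0.008  1.039] rows 8.6
```

{"fn": "move_arm", "kwargs": {"series": [[0, 0, 0.12, -1.2, -3.6, 0, 0.6], [0, 0, 0.24, -2.4, -7.2, 0, 0.6], [0, 0, 0.36, -3.6, -10.8, 0, 0.6], [0, 0, 0.48, -4.8, -14.4, 0, 0.6], [0, 0, 0.6, -6, -18, 0, 0.6]]}}

```text
time_s: 7.1
eef_pos: [515.3, -187.3, 325.7]
ee_rot: [-0.001, 0.584, 0.812, 0.005]
force: [0.8, 0.0, 0.2]
grip_width: 0.599
```

```bash
python3 -c "
from h import *
go([464,-337.5,290],-.11)"
```

```text
t 7.1 pos [ 515.3 -187.3  325.7] F [0.8 0.  0.2] w 0.599 shift [-12.63  -9.66   3.42] turn [ 0.006 -0.008  0.433] rows 4.0
```

{"fn": "move_arm", "kwargs": {"series": [[0, 0, 0.11, -3, -2.3, 0.8, 0.6], [0, 0, 0.22, -6, -4.6, 1.6, 0.6], [0, 0, 0.33, -9, -6.9, 2.4, 0.6], [0, -0.01, 0.43, -12, -9.2, 3.2, 0.6], [0.006, -0.01, 0.43, -12.6, -9.7, 3.4, 0.6]]}}

```text
time_s: 7.52
eef_pos: [461.4, -341.8, 289.5]
ee_rot: [0.001, 0.747, 0.665, -0.001]
force: [-1.1, 0.4, -1.0]
grip_width: 0.604
```

Run:
```python
from h import *
from rig import capture
go([464,-337.5,163],-.11)
c=capture("side");f=c["frame"][130:350,260:440,::-1]
cv2.imwrite("pics/side4.png",cv2.resize(f,None,fx=2.7,fy=2.7,interpolation=cv2.INTER_CUBIC))
go([464,-337.5,163],-.11)
```

```text
t 7.52 pos [ 461.4 -341.8  289.5] F [-1.1  0.4 -1. ] w 0.604 shift [ 0.5   0.22 12.65] turn [-0.001  0.003 -0.006] rows 3.1
t 7.57 pos [ 461.9 -340.8  289.6] F [ 0.2 -0.5 -1.6] w 0.598 shift [ 0.37  0.19 12.66] turn [-0.001  0.002 -0.001] rows 3.1
```

View pics/side4.png

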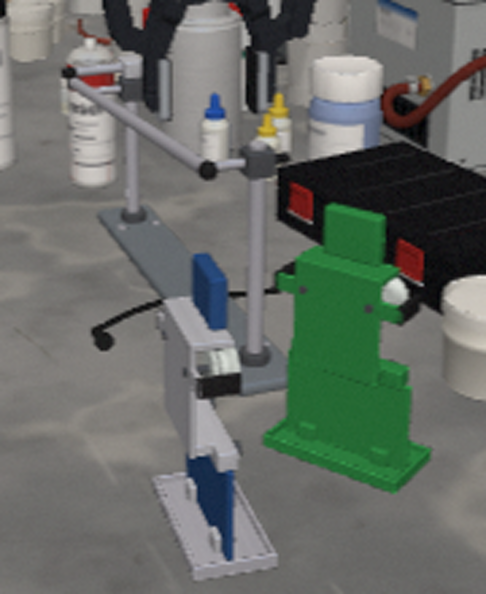

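The fingers straddle the blue tab. In the side zoom the jaws are at (165,85) and (260,85), directly above the tab at (208,290). I'll lower, then close.

{"fn": "move_arm", "kwargs": {"series": [[0, 0, 0, 0.3, 0.2, 3.5, 0.6], [0, 0, 0, 0.4, 0.2, 7, 0.6], [0, 0, 0, 0.4, 0.2, 10.5, 0.6], [0, 0, 0, 0.4, 0.2, 12.4, 0.6], [0, 0, 0, 0.4, 0.2, 12.5, 0.6]]}}

```text
time_s: 7.98
eef_pos: [463.9, -335.2, 161.6]
ee_rot: [-0.003, 0.745, 0.668, -0.001]
force: [-0.1, 0.0, 0.2]
grip_width: 0.601
```

Run:
```python
from h import *
from rig import capture
c=capture("side");f=c["frame"][180:350,280:420,::-1]
cv2.imwrite("pics/side5.png",cv2.resize(f,None,fx=3.5,fy=3.5,interpolation=cv2.INTER_CUBIC))
go([464,-337.5,163],-.11)
```

```text
t 8.03 pos [ 464.6 -336.1  164.1] F [ 0.5 -0.6  0.3] w 0.6 shift [-0.14 -0.04  0.11] turn [-0.003  0.001  0.001] rows 0.0
```

View pics/side5.png

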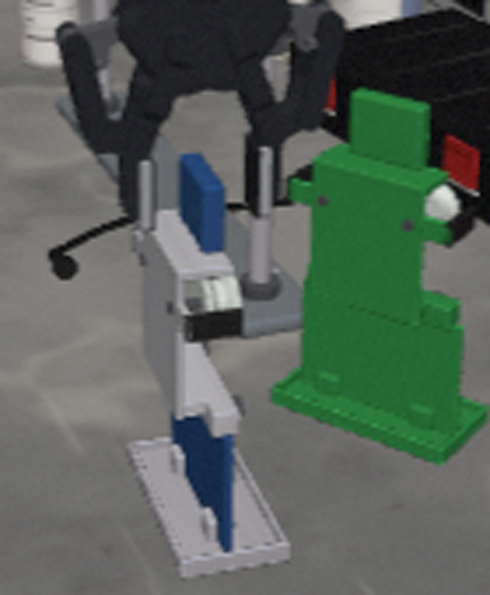

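{"fn": "move_arm", "kwargs": {"series": [[0, 0, 0, -0.1, 0, 0.1, 0.3], [0, 0, 0, -0.1, 0, 0.1, 0], [0, 0, 0, -0.1, 0, 0.1, 0], [0, 0, 0, -0.1, 0, 0.1, 0], [0, 0, 0, -0.1, 0, 0.1, 0]], "grip_force": 70}}

```text
time_s: 8.45
eef_pos: [464.9, -337.6, 164.8]
ee_rot: [0.001, 0.745, 0.667, -0.001]
force: [-1.0, 0.4, 7.3]
grip_width: 0.13
```

{"fn": "move_arm", "kwargs": {"series": [[0, 0, 0, 0, 0, 0, 0], [0, 0, 0, 0, 0, 0, 0], [0, 0, 0, 0, 0, -1, 0], [0, 0, 0, 0, 0, -2, 0], [0, 0, 0, 0, 0, -2, 0]]}}

```text
time_s: 8.87
eef_pos: [465.6, -338.3, 187.4]
ee_rot: [0.003, 0.745, 0.668, -0.001]
force: [-0.3, 0.1, -3.6]
grip_width: 0.131
```

Run:
```python
from h import *
from rig import capture
c=capture("side");np.savez("side6.npz",**c);f=c["frame"][180:350,280:420,::-1]
cv2.imwrite("pics/side6.png",cv2.resize(f,None,fx=3.5,fy=3.5,interpolation=cv2.INTER_CUBIC))
go([464,-337.5,163],-.11)
```

```text
t 8.92 pos [ 465.4 -338.   186.3] F [ 0.3 -0.9 -4. ] w 0.128 shift [ 0.05 -0.15  2.33] turn [0.002 0.004 0.001] rows 0.6
```

View pics/side6.png

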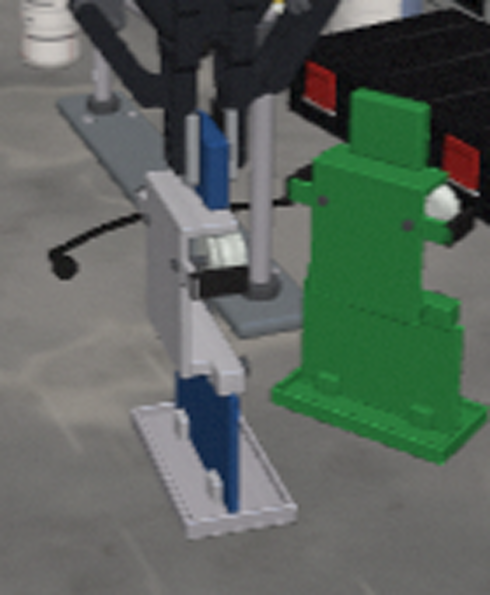

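The carrier is held: the opening is 0.13 (11 mm), it lifted evenly and stays plumb. In the side zoom the tray is clear of the bench at (215,470).

```bash
python3 -c "
from h import *
go([458.5,-80.4,243],-.038,-.1)"
```

```text
t 8.92 pos [ 465.4 -338.   186.3] F [ 0.3 -0.9 -4. ] w 0.128 shift [25.51 -3.48 -5.78] turn [-0.002 -0.096 -0.071] rows 6.4
```

{"fn": "move_arm", "kwargs": {"series": [[0, 0, 0, 1.5, -0.2, -2.0, 0], [0, -0.02, -0.02, 4, -0.6, -4, 0], [0, -0.04, -0.03, 7, -1, -5.5, 0], [0, -0.06, -0.05, 10, -1.4, -6, 0], [0, -0.07, -0.06, 13, -1.8, -6, 0]]}}

```text
time_s: 9.33
eef_pos: [461.7, -205.4, 247.2]
ee_rot: [0.027, 0.724, 0.689, -0.027]
force: [1.0, -0.5, -3.0]
grip_width: 0.123
```

```bash
python3 -c "
from h import *
go([458.5,-80.4,243],-.038,-.1)"
```

```text
t 9.33 pos [ 461.7 -205.4  247.2] F [ 1.  -0.5 -3. ] w 0.123 shift [12.47 -0.93 -0.53] turn [ 0.001 -0.023 -0.011] rows 3.1
```

{"fn": "move_arm", "kwargs": {"series": [[0, -0.01, 0, 3, -0.2, -0.1, 0], [0, -0.02, -0.01, 6, -0.5, -0.2, 0], [0, -0.023, -0.01, 9, -0.7, -0.4, 0], [0, -0.023, -0.01, 11.5, -0.9, -0.5, 0], [0, -0.023, -0.01, 12.4, -0.9, -0.5, 0]]}}

```text
time_s: 9.75
eef_pos: [458.2, -78.1, 242.7]
ee_rot: [0.034, 0.719, 0.693, -0.035]
force: [-0.2, -1.2, -2.7]
grip_width: 0.129
```

{"fn": "move_arm", "kwargs": {"series": [[0, 0, 0, 0, 0, 0, 0], [0, 0, 0, 0, 0, 0, 0], [0, 0, 0, 0, 0, 0, 0]]}}

```text
time_s: 10.0
eef_pos: [458.3, -78.9, 242.7]
ee_rot: [0.035, 0.719, 0.693, -0.035]
force: [-0.6, 0.5, -3.5]
grip_width: 0.127
```

Run:
```python
from h import *
from rig import capture
c=capture("side");np.savez("side7.npz",**c);f=c["frame"][120:270,230:400,::-1]
cv2.imwrite("pics/side7.png",cv2.resize(f,None,fx=4,fy=4,interpolation=cv2.INTER_CUBIC))
c=capture("top");np.savez("top7.npz",**c);f=c["frame"][130:280,200:400,::-1]
cv2.imwrite("pics/top7.png",cv2.resize(f,None,fx=4,fy=4,interpolation=cv2.INTER_CUBIC))
go([533.4,-83.2,243],-.038,-.1)
```

```text
t 10.1 pos [458.3 -79.1 242.7] F [ 0.4  0.2 -3.4] w 0.128 shift [-0.13  7.52 -0.02] turn [ 0.001 -0.001  0.   ] rows 1.8
```

View pics/side7.png

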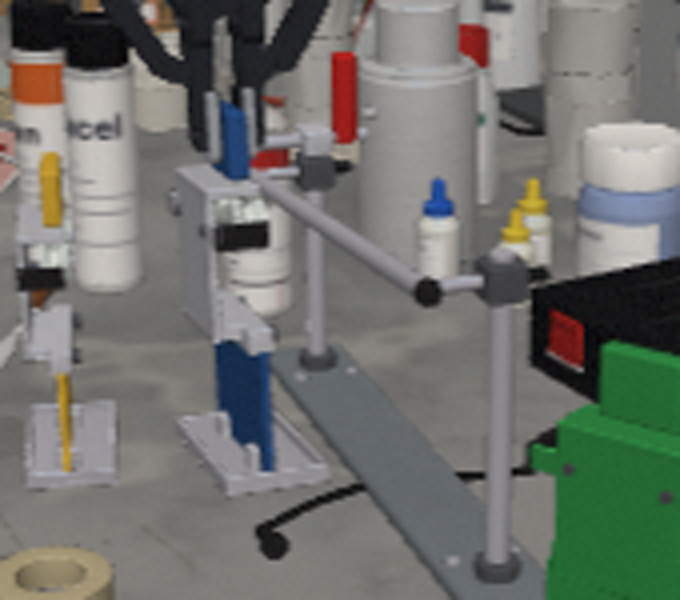

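View pics/top7.png

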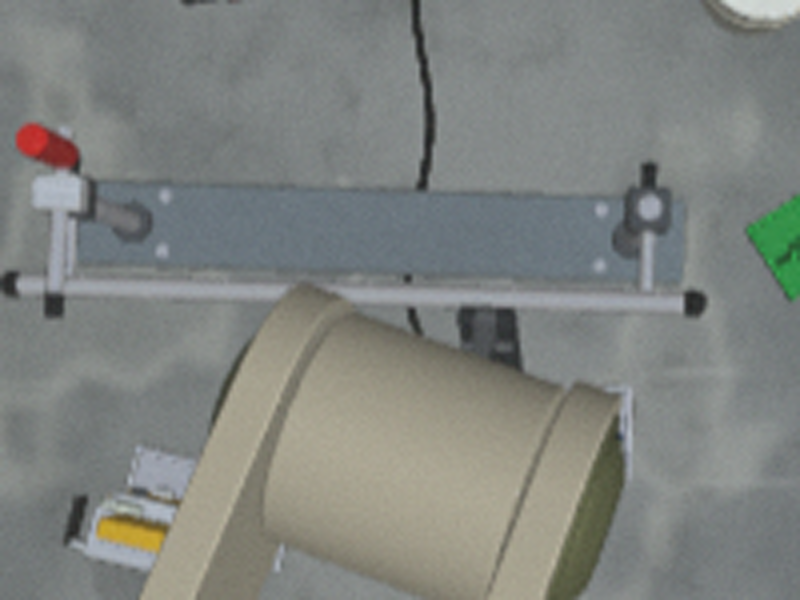

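Run:
```python
from h import *
from rig import ctrl
s=ctrl.sense();q=s["ee_rot"];R=Ro.from_quat([q[1],q[2],q[3],q[0]])
S=ld("side7")
# carrier frame: x=tool y, y=tool x, z=-tool z ; grip = TCP-1.32cm tool z
def C(x,y,z): return s["eef_pos"]+R.apply([y,x,-z-13.2])   # rel grip point
z=lambda X:((proj(S,X)-[230,120]+.4)*4).round(0)
for n,p in dict(trayNL=(-28,-55,-178),trayNR=(28,-55,-178),tabNtopL=(-6,-22,15),tabNtopR=(6,-22,15),tabbotNL=(-6,-22,-21),tabbotNR=(6,-22,-21)).items(): print(n,z(C(*p)))
print("hook",C(0,0,-60).round(1))
Rr=lambda x,y,zz:np.array([537,12.,0])+x*np.array([.9993,-.0378,0])+y*np.array([.0378,.9993,0])+[0,0,zz]
for y in(-190,-100,100): print("rod",y,z(Rr(0,y,173-y*.1)),Rr(0,y,173-.1*y).round(1))
```

```text
trayNL [221. 494.]
trayNR [325. 478.]
tabNtopL [223. 109.]
tabNtopR [246. 107.]
tabbotNL [227. 179.]
tabbotNR [250. 176.]
hook [458.1 -83.7 196.1]
rod -190 [426. 289.] [ 529.8 -177.9  192. ]
rod -100 [368. 251.] [533.2 -87.9 183. ]
rod 100 [264. 183.] [540.8 111.9 163. ]
```

The rail picture agrees with the model: the predicted rod end is at (426,289) and I see it at (428,290). Tray and tab corners agree within a few zoomed pixels. Now I'll insert along +x at 13 mm clearance.

{"fn": "move_arm", "kwargs": {"series": [[0, 0, 0, -0.1, 1.5, 0, 0], [0, 0, 0, -0.2, 3.2, 0, 0], [0, 0, 0, -0.2, 5, 0, 0], [0, 0, 0, -0.2, 6.5, 0, 0], [0, 0, 0, -0.2, 7.5, 0, 0]]}}

```text
time_s: 10.52
eef_pos: [534.3, -85.0, 242.5]
ee_rot: [0.034, 0.72, 0.692, -0.035]
force: [0.6, -0.4, -3.1]
grip_width: 0.127
```

{"fn": "move_arm", "kwargs": {"series": [[0, 0, 0, 0, 0, 0, 0], [0, 0, 0, 0, 0, 0, 0]]}}

```text
time_s: 10.68
eef_pos: [534.2, -85.8, 241.9]
ee_rot: [0.034, 0.72, 0.692, -0.036]
force: [-0.1, -0.6, -5.1]
grip_width: 0.127
```

Run:
```python
from h import *
from rig import capture
c=capture("side");np.savez("side8.npz",**c);f=c["frame"][130:260,260:400,::-1]
cv2.imwrite("pics/side8.png",cv2.resize(f,None,fx=4.5,fy=4.5,interpolation=cv2.INTER_CUBIC))
go([533.4,-83.2,229.6],-.038,-.1)
```

```text
t 10.73 pos [533.8 -85.6 242.1] F [-1.  -0.4 -3.2] w 0.127 shift [ 0.36 -0.05  1.22] turn [-0.001 -0.001 -0.002] rows 0.3
```

View pics/side8.png

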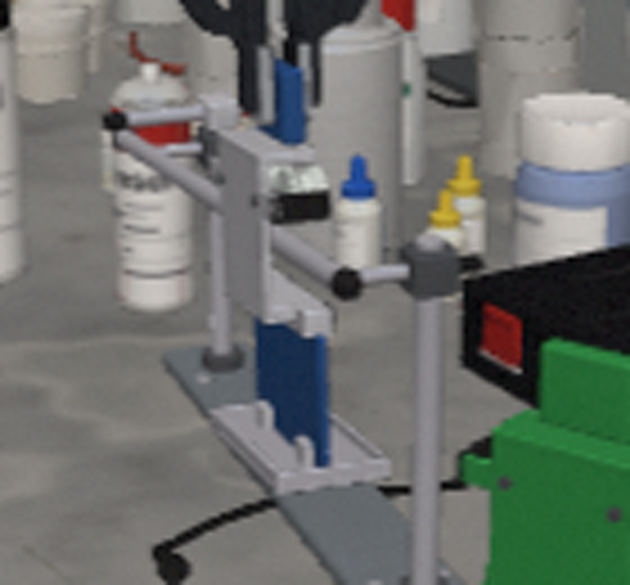

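The rod, at (300,245), passes under the wheels and bumper at (298,195) and over the clamp bar at (290,305), with the neck on the robot side. Lowering now.

{"fn": "move_arm", "kwargs": {"series": [[0, 0, 0, 0, 0, 0.4, 0], [0, 0, 0, 0, 0, 0.8, 0], [0, 0, 0, 0, 0, 1.1, 0], [0, 0, 0, 0, 0, 1.1, 0]]}}

```text
time_s: 11.07
eef_pos: [533.3, -86.7, 230.5]
ee_rot: [0.033, 0.72, 0.692, -0.036]
force: [0.1, -0.3, -2.8]
grip_width: 0.129
```

{"fn": "move_arm", "kwargs": {"series": [[0, 0, 0, 0, 0, 0.1, 0], [0, 0, 0, 0, 0, 0.2, 0], [0, 0, 0, 0, 0, 0.2, 0]]}}

```text
time_s: 11.32
eef_pos: [533.5, -87.0, 229.9]
ee_rot: [0.034, 0.72, 0.692, -0.036]
force: [-2.6, 1.6, 5.2]
grip_width: 0.125
```

Run:
```python
from h import *
from rig import capture
c=capture("side");np.savez("side9.npz",**c);f=c["frame"][130:260,260:400,::-1]
cv2.imwrite("pics/side9.png",cv2.resize(f,None,fx=4.5,fy=4.5,interpolation=cv2.INTER_CUBIC))
go([533.4,-83.2,229.6],-.038,-.1)
```

```text
t 11.37 pos [533.5 -87.  229.9] F [-1.7  1.7  5. ] w 0.126 shift [ 0.38 -0.02 -0.01] turn [ 0.    -0.001 -0.002] rows 0.1
```

View pics/side9.png

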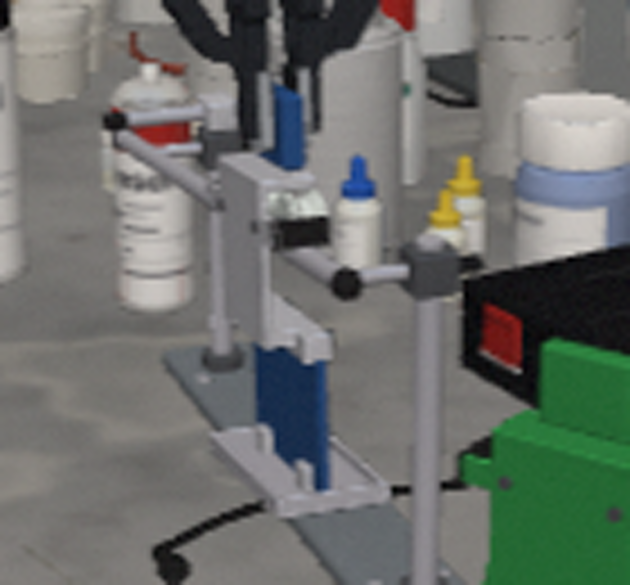

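The wheels are seated: the wrist force went from −3 N to +5 N at the predicted height, and the rod runs under the wheel at (300,250). Releasing.

{"fn": "move_arm", "kwargs": {"series": [[0, 0, 0, 0, 0, 0, 0.6], [0, 0, 0, 0, 0, 0, 0.6], [0, 0, 0, 0, 0, -0.5, 0.6], [0, 0, 0, 0, 0, -3, 0.6], [0, 0, 0, 0, 0, -6.5, 0.6]]}}

```text
time_s: 11.78
eef_pos: [532.8, -80.3, 293.4]
ee_rot: [0.032, 0.72, 0.692, -0.037]
force: [1.0, -0.3, 0.1]
grip_width: 0.594
```

Run:
```python
from h import *
from rig import capture
c=capture("side");np.savez("side10.npz",**c);f=c["frame"][110:270,230:400,::-1]
cv2.imwrite("pics/side10.png",cv2.resize(f,None,fx=3.7,fy=3.7,interpolation=cv2.INTER_CUBIC))
go([533.4,-83.2,229.6],-.038,-.1)
```

```text
t 11.83 pos [535.  -80.4 302.5] F [-0.6  0.4  8. ] w 0.599 shift [ 0.45 -0.21  7.28] turn [ 0.009  0.002 -0.002] rows 1.8
```

View pics/side10.png

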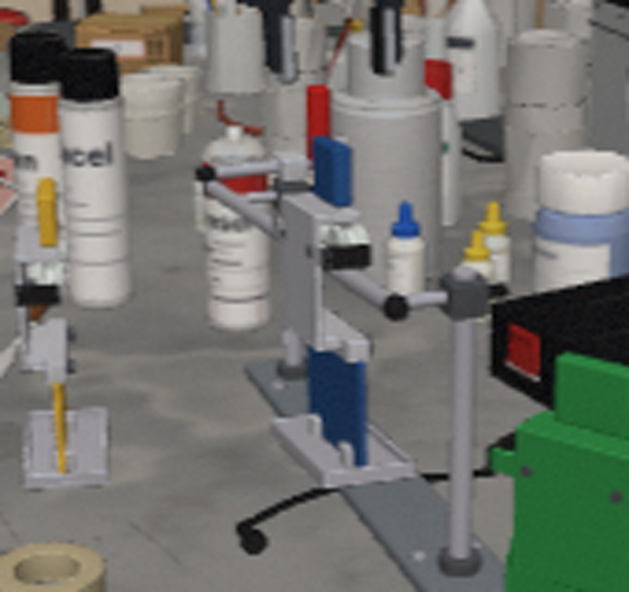

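The carrier hangs free on the upper rod, fingers well clear above it. I'll draw the arm back and wait for it to roll.

{"fn": "move_arm", "kwargs": {"series": [[0, 0.02, 0, 0, 0, -2, 0.6], [0, 0.04, 0, -2, -2, -3, 0.6], [0, 0.06, 0, -5, -5, -3, 0.6], [0, 0.08, 0, -8, -8, -3, 0.6], [0, 0.1, 0, -11, -10, -3, 0.6]]}}

```text
time_s: 12.25
eef_pos: [428.7, -183.1, 343.5]
ee_rot: [0.004, 0.72, 0.694, 0.003]
force: [0.5, -0.9, 0.3]
grip_width: 0.601
```

{"fn": "move_arm", "kwargs": {"series": [[0, 0, 0, -3, -2, 0, 0.6], [0, 0, 0, -6, -4, 0, 0.6], [0, 0, 0, -9, -5, 0, 0.6], [0, 0, 0, -12, -6, 0, 0.6], [0, 0, 0, -12, -6, 0, 0.6]]}}

```text
time_s: 12.67
eef_pos: [362.3, -304.6, 342.8]
ee_rot: [0.004, 0.722, 0.692, 0.002]
force: [-0.5, 0.4, -1.1]
grip_width: 0.6
```

{"fn": "move_arm", "kwargs": {"series": [[0, 0, 0, 0, 0, 0, 0.6], [0, 0, 0, 0, 0, 0, 0.6], [0, 0, 0, 0, 0, 0, 0.6], [0, 0, 0, 0, 0, 0, 0.6], [0, 0, 0, 0, 0, 0, 0.6]]}}

```text
time_s: 13.08
eef_pos: [362.7, -303.9, 343.0]
ee_rot: [0.005, 0.722, 0.692, 0.002]
force: [-0.4, -0.0, -0.9]
grip_width: 0.6
```

{"fn": "move_arm", "kwargs": {"series": [[0, 0, 0, 0, 0, 0, 0.6], [0, 0, 0, 0, 0, 0, 0.6], [0, 0, 0, 0, 0, 0, 0.6], [0, 0, 0, 0, 0, 0, 0.6], [0, 0, 0, 0, 0, 0, 0.6]]}}

```text
time_s: 13.5
eef_pos: [362.8, -303.9, 343.0]
ee_rot: [0.005, 0.722, 0.692, 0.002]
force: [-0.9, 0.2, -0.3]
grip_width: 0.595
```

{"fn": "move_arm", "kwargs": {"series": [[0, 0, 0, 0, 0, 0, 0.6], [0, 0, 0, 0, 0, 0, 0.6], [0, 0, 0, 0, 0, 0, 0.6], [0, 0, 0, 0, 0, 0, 0.6], [0, 0, 0, 0, 0, 0, 0.6]]}}

```text
time_s: 13.92
eef_pos: [362.7, -304.0, 343.1]
ee_rot: [0.005, 0.722, 0.692, 0.002]
force: [-0.5, -0.2, -0.4]
grip_width: 0.602
```

Run:
```python
from h import *
from rig import capture,ctrl
for n,b in(("side",(110,270,230,400)),("top",(130,280,180,390))):
    c=capture(n);np.savez(n+"11.npz",**c);f=c["frame"][b[0]:b[1],b[2]:b[3],::-1]
    cv2.imwrite(f"pics/{n}11.png",cv2.resize(f,None,fx=3.7,fy=3.7,interpolation=cv2.INTER_CUBIC))
print(ctrl.sense()["time_s"])
```

```text
14.0167
```

View pics/side11.png

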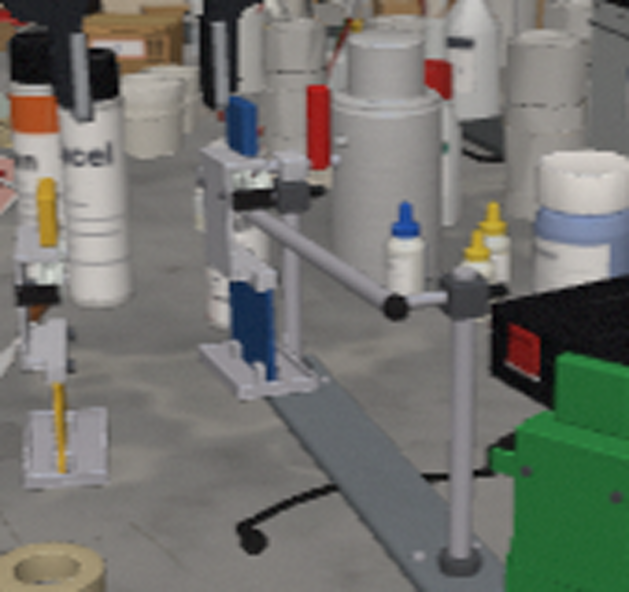

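View pics/top11.png

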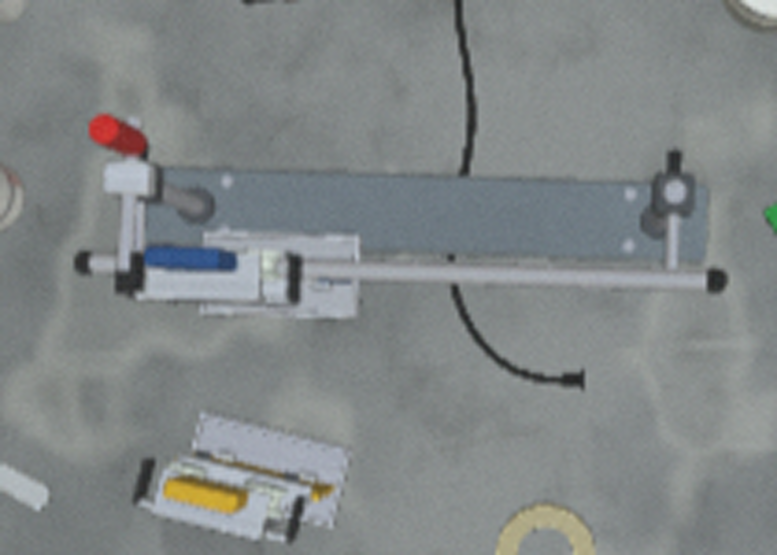

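The carrier rests with its bumper against the bolt at (130,275) in the top zoom, and the yellow carrier is where it was. I'll wait a little longer and check that nothing is still moving.

{"fn": "move_arm", "kwargs": {"series": [[0, 0, 0, 0, 0, 0, 0.6], [0, 0, 0, 0, 0, 0, 0.6], [0, 0, 0, 0, 0, 0, 0.6], [0, 0, 0, 0, 0, 0, 0.6], [0, 0, 0, 0, 0, 0, 0.6]]}}

```text
time_s: 14.43
eef_pos: [362.8, -303.9, 343.0]
ee_rot: [0.005, 0.722, 0.692, 0.002]
force: [0.7, 0.2, 0.4]
grip_width: 0.598
```

{"fn": "move_arm", "kwargs": {"series": [[0, 0, 0, 0, 0, 0, 0.6], [0, 0, 0, 0, 0, 0, 0.6], [0, 0, 0, 0, 0, 0, 0.6], [0, 0, 0, 0, 0, 0, 0.6], [0, 0, 0, 0, 0, 0, 0.6]]}}

```text
time_s: 14.85
eef_pos: [362.7, -303.9, 343.1]
ee_rot: [0.005, 0.722, 0.692, 0.002]
force: [0.2, 0.2, 0.5]
grip_width: 0.604
```

{"fn": "move_arm", "kwargs": {"series": [[0, 0, 0, 0, 0, 0, 0.6], [0, 0, 0, 0, 0, 0, 0.6], [0, 0, 0, 0, 0, 0, 0.6], [0, 0, 0, 0, 0, 0, 0.6], [0, 0, 0, 0, 0, 0, 0.6]]}}

```text
time_s: 15.27
eef_pos: [362.7, -303.9, 343.0]
ee_rot: [0.005, 0.722, 0.692, 0.002]
force: [-0.3, 1.1, -0.1]
grip_width: 0.6
```

Run:
```python
from h import *
from rig import capture,ctrl
def blue(c,b):
    m=cv2.inRange(cv2.cvtColor(c["frame"],cv2.COLOR_RGB2HSV),(100,120,40),(125,255,255));a=np.argwhere(m[b[0]:b[1],b[2]:b[3]])+[b[0],b[2]];return a[:,::-1].mean(0).round(2),len(a)
A=capture("top");B=capture("side")
for n,c,b in(("top11",ld("top11"),(190,210,210,250)),("top",A,(190,210,210,250)),("side11",ld("side11"),(135,155,288,305)),("side",B,(135,155,288,305))): print(n,blue(c,b))
for k,o,b in((A,"top11",(130,280,180,390)),(B,"side11",(140,240,280,400))):
    d=cv2.absdiff(k["frame"],ld(o)["frame"])[b[0]:b[1],b[2]:b[3]].max(2); print("changed px",(d>40).sum())
t=blue(A,(190,210,210,250))[0]
h=onz(A,*t,163+75);print("tab top centre",h.round(1),"expected grip", (np.array([537,12,0])+103*np.array([.0378,.9993,0])).round(1))
print(ctrl.sense()["time_s"])
```

```text
top11 (array([230.16, 199.3 ]), 112)
top (array([230.31, 199.1 ]), 110)
side11 (array([294.85, 143.46]), 105)
side (array([294.92, 143.51]), 105)
changed px 0
changed px 0
tab top centre [541.6 117.8 238. ] expected grip [540.9 114.9   0. ]
15.3667
```

```bash
python3 -c "
from rig import job
print(job.finish_job())"
```

```text
the job is handed in; nothing more can be done
None
```

The stop bolt is across the rail, and the blue carrier rolled down by itself and rests against it. I handed the job in at about 15.4 s of the 48 s allowed. No verdict is given.

- **Bolt:** I pushed the red knob towards the robot until it stopped dead, twice, at the same place to within a few tenths of a millimetre. The second push reached about 44 N at the wrist.
- **Carrier:** I gripped the blue tab, hung the carrier about 100 mm uphill of the rail's middle, tilted to match the rod, and let go. I then drew the arm clear.

**Last checks:**
- No pixels changed around the rail between pictures 1.3 s apart, so the carrier was at rest.
- Its bumper is against the bolt, and the tab is within a few mm of the expected stop position.
- The yellow carrier looked unmoved, and the arm touches nothing.

**One disagreement:** the pictures showed only about 35 mm of knob travel, not 40 mm. Because the knob would not move further under 44 N, I took it that the bolt had started about 5 mm out. I could not read the bolt's position directly.

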